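Unhook the linked bag hooks and bin them by size

TASK

Two steel bag hooks have been left on the filtration rail, the small one hooked into the large one. Take them off the rail, unhook them from each other, and set the small hook down inside the small grey bin and the large hook inside the large grey bin, without dropping them in from a height. Leave the third hook hanging on the rail and do not disturb the other things on the bench.

Things in the scene. Friction and masses are not known exactly. Their poses are not given: they have to be found in the camera images.
- large_hook_mid (a point): Centre of the large hook: stainless S-hook of 6 mm round wire, 120 mm long, crooks 40 mm wide outside, 28 inside; about 45 g. z axis: along it to the end that is up at the start; y: square to the plane of the S. Its straight spine runs from the -x side of the upper crook diagonally to the +x side of the lower.
- large_hook_upper (a point): Centre of the large hook's upper crook, 40 mm along +z from its middle; same axes. The free tip is on the +x side, 4 mm below this centre, with about 24 mm of open mouth facing +x and down. It hangs on the rail; the hook's top is 20 mm above this centre.
- large_hook_lower (a point): Centre of the large hook's lower crook, 40 mm along -z from its middle; same axes. The free tip is on the -x side, 4 mm above this centre, with about 24 mm of open mouth facing -x and up.
- small_hook_mid (a point): Centre of the small hook: stainless S-hook of 6 mm round wire, 95 mm long, crooks 34 mm wide outside, 22 inside; about 34 g. z axis: along it to the end that is up at the start; y: square to the plane of the S. Its straight spine runs from the -x side of the upper crook diagonally to the +x side of the lower.
- small_hook_upper (a point): Centre of the small hook's upper crook, 30 mm along +z from its middle; same axes. The free tip is on the +x side, 4 mm below this centre, with about 18 mm of open mouth facing +x and down. It hangs loosely in the large hook's lower crook, the two S planes about square to each other; the pair is 203 mm long.
- small_hook_lower (a point): Centre of the small hook's lower crook, 30 mm along -z from its middle; same axes. The free tip is on the -x side, 4 mm above this centre, with about 18 mm of open mouth facing -x and up. Set on its end the hook may stand or tip over.
- spare_hook_mid (a point): Centre of a third hook, the same as the large one, hanging alone on the rail 70 mm or more to the -y side of the pair. It stays there.
- rail (a point): Middle of the fixed filtration stand's rail, on the axis of its 10 mm steel bar, 235 mm above the bench. The rail runs along the point's y axis, 280 mm between two 12 mm posts that are as high as the rail (knob tops 9 mm above its axis); a drip tray 110 x 310 mm, 16 mm high, lies beneath.
- large_bin_floor (a point): Centre of the inner floor (4 mm above the bench) of the large grey bin, fixed to the bench: inside 180 mm along the point's x and 140 mm along its y, walls 4 mm thick with an outer lip of 6 mm, rim 75 mm above the bench. It may stand on either side of the robot.
- small_bin_floor (a point): Centre of the inner floor (4 mm above the bench) of the small grey bin, fixed to the bench: inside 130 mm along the point's x and 110 mm along its y, walls 4 mm thick with an outer lip of 6 mm, rim 75 mm above the bench. It stands on the side of the robot opposite the large bin.
- large_hook: The large hook itself; origin and axes as large_hook_mid.
- small_hook: The small hook itself; origin and axes as small_hook_mid.
- tube_rack_mid (a point): Middle of the red rack of violet-capped blood tubes, 105 x 250 mm, 98 mm high, 50 mm above the bench; a bystander.
- scanner_mid (a point): Middle of the pale grey hand-held bar-code scanner lying on its side, about 140 x 165 mm, 75 mm high; a bystander.
- label_roll_mid (a point): Middle of the roll of labels lying flat, 72 mm across, 30 mm high; a bystander.
- marker_mid (a point): Middle of the marker pen lying on the bench, 142 mm long, 15 mm thick; a bystander.
- cup_mid (a point): Middle of the lidded specimen cup, 68 mm across, 66 mm high; a bystander.
- spray_mid (a point): Middle of the white spray bottle, 68 mm across, 183 mm high; a bystander.
Mind the look-alikes: they are no part of the job. What is shaped like the large_hook but blue is not meant.

How it is judged:
By the outcome, as a careful person would: the job done as asked, in the order asked, and still so for the second after the job is handed in, with the robot touching nothing.
It also fails if it takes over 72 s, if anything falls off the work surface, if the arm or the gripper's body presses on something with over 40 N, if the wrist force passes 120 N, or if a joint passes its speed limit or range.

ROBOT

A 7-joint arm with a two-finger parallel gripper is mounted at the origin on the work surface. World frame = base frame: x ahead of the robot, y to its left, z up, the work surface at z = 0. Lengths are in m, angles in rad, forces in N, time in s.
With the tool pointing down it reaches from about 0.4 to 0.85 m from the base axis. Payload 10.4 kg.
Tool frame: the origin (TCP) lies on the centre line of the jaws, within the pads' length; the fingertips stand 14 mm ahead of it and the grasp point (between the pads) lies 5 mm behind it (manip.tip_reach is the distance from the TCP to the fingertips, in m); z points along the fingers, y is the line along which they close (so a half turn about z gives the same grasp; the last joint's range is limited). The gripper opens to 85 mm and grips with 20 to 120 N. Pads are 22 mm wide; open, the fingers measure 114 mm over their backs; the gripper's body (76 mm by 85 mm) begins 54 mm behind the grasp point. The pads swing forward as they close: fully open they stand 13 mm farther back than shut.
Start: joints at [-0.023, 0.332, -0.065, 1.46, 0.022, 1.35, -0.088], TCP at [0.625, 0, 0.245] pointing down, gripper open.
Joint ranges: [-2.6, 2.6], [-0.5, 2.12], [-1.47, 1.34], [0.16, 2.42], [-1.27, 4.41], [0.06, 2.06], [-2.6, 2.6]. Speed limits (rad/s): [2.22, 2.22, 2.79, 2.79, 3.14, 3.14, 3.14].

INTERFACE

Orientations are given as a unit quaternion [x, y, z, w].
In Python, from workcell import manip gives the robot as it stands.
- The arm moves only by the shell command python3 -m pendant 'ROWS' [FORCE]. ROWS is JSON, a list of rows, each a list of 7 numbers: the shift along the tool's x, y, z in units of 50 mm (1.0 is 50 mm), then the turn, a rotation vector about the tool's x, y, z in units of 8 degrees (1.0 is 8 degrees), then the opening, from -1 (shut) to 1 (fully open), so that 0 is half open. In form: [[dx, dy, dz, ax, ay, az, jaw], ...]. A call has exactly 10 rows; each row is the pose to reach, as a shift and turn from the pose commanded when the call began, along the tool's axes at that moment; what a row does not reach only later rows make up. A row lasts 1/8 s, in which the tool goes at most 62.5 mm and 10.7 degrees, less where a joint would pass 70% of its speed; a pose out of reach is approached as far as the arm can. A call with a gripper value outside its range is refused whole. The fingers move at their own pace and stop on an object; FORCE is the grip in N (left out, the last holds). Time passes only in rows, so rows that repeat a pose let the fingers close, or fill a call up. It gives the time, the measured TCP pose, the force, the opening and the grip force at its end, in the units of the state.
- manip.get_obs(): the state, without advancing time (a new reading comes with each control period).
- manip.camera(name): name is "scene" or "side" or "wrist"; returns (picture, depth): 400x640x3 uint8, red, green, blue; 400x640 float32, m along the optical axis (not along the pixel's ray), 0 where there is no reading.
- manip.get_calibration(name): a dict with "fx", "fy", "cx", "cy" (pixels), "xyz" and "orientation" of the camera in the world. Camera axes: x right, y up, looking along -z (the intrinsics and any distortion apply to the point x, -y, -z); pixel columns grow to the right and rows downward; lengths in m; the calibration is good to about 2 mm. The wrist camera is an equidistant fisheye: a pixel r from the principal point sees the ray r / f radians off the axis. A picture is of the moment at which its call begins: read the wrist's pose just before it. get_calibration takes no time and is no camera call; for the wrist camera it gives the pose at the moment of the call.
- manip.hand_in(): hands the job in; it is judged then, once.
Trained networks look in the newest picture that a camera, given by its name, has taken for a name from the list of things; names that differ only in an ending like _2 or _b are one class to them, and where a whole thing is asked for, a point or a joint stands for the part that bears it (a point fixed in the world has none). Each returns a list of dicts, best first, with "p" (0 to 1); they miss things now and then, are a little off and sometimes report something else, mostly with a low value. They report only what shows in the picture. A call takes as long as a camera call. They do not tell look-alikes from the thing itself.
- manip.find_in(thing, camera): "box" ([left, top, right, bottom] in pixels, round what is visible of it).
- manip.trace(thing, camera): "pixels" (400x640 bool, what is visible of it) and "box" ([left, top, right, bottom] in pixels, round what is visible of it).
- manip.tip_of(thing, camera): "pixel" ([column, row] in pixels: a listed point, or the origin of a listed thing).
The state is a dict: "clock": time; "joint_pos": joint angles; "joint_velocities": joint speeds; "tau": joint torques, N m; "position": TCP position; "ee_rot": TCP orientation; "ft_force": force on the tool from outside, world axes, zero at the start; "torque": the same for the moment, N m; "grip_width": opening from 0.0 (shut) to 1.0 (fully open); "grasp_force": force on a finger pad.
Only numpy, scipy, OpenCV 4.12 (cv2) and the standard library are available. Lean on these libraries where they do the work, as an engineer would, in place of code of your own. Each camera call takes 0.05 s, during which the arm holds its last target. There are 200 camera calls.

## Working session

There is one attempt and no reset: what is moved stays moved. The work goes in short steps, Python scripts to look and compute and a shell command to move; the robot and the scene stay as the last step left them, time stands still between calls to the robot, and variables do not carry over. Pictures are saved under pics/ and viewed, at most 10 in all, crops included, and the job is handed in when it is done.

```bash
ls; mkdir -p pics; cat > h.py <<'E'
import numpy as np, cv2, json
from scipy.spatial.transform import Rotation as R
from workcell import manip
def world(cam,px,depth,cal=None):
    c=cal or manip.get_calibration(cam)
    u,v=px
    x=(u-c['cx'])/c['fx'];y=(v-c['cy'])/c['fy']
    if cam=='wrist':
        r=np.hypot(x,y); s=np.tan(r)/r if r>1e-9 else 1; x*=s;y*=s
    p=np.array([x,-y,-1.])*depth
    return R.from_quat(c['orientation']).apply(p)+np.array(c['xyz'])
def proj(cam,P,cal=None):
    c=cal or manip.get_calibration(cam)
    q=R.from_quat(c['orientation']).inv().apply(np.array(P)-np.array(c['xyz']))
    x,y=q[...,0]/-q[...,2],-q[...,1]/-q[...,2]
    if cam=='wrist':
        t=np.hypot(x,y);s=np.where(t>1e-9,np.arctan(t)/np.maximum(t,1e-9),1);x,y=x*s,y*s
    return np.stack([c['fx']*x+c['cx'],c['fy']*y+c['cy']],-1)
E
python3 - <<'E'
from h import *
for c in ['scene','side']:
    im,d=manip.camera(c); cv2.imwrite(f'pics/{c}0.png',im[...,::-1]); np.save(f'{c}_d.npy',d); cal=manip.get_calibration(c);print(c,cal)
    for t in ['large_hook_upper','large_hook_lower','small_hook_upper','small_hook_lower','spare_hook_mid','rail','large_bin_floor','small_bin_floor']:
        r=manip.tip_of(t,c)[:2]
        for e in r:
            u,v=e['pixel']; dd=d[int(v),int(u)] if 0<=v<400 and 0<=u<640 else 0
            print(t,round(e['p'],2),np.round(e['pixel']),dd.round(3),world(c,(u,v),dd,cal).round(3))
print(manip.get_obs())
E
```

```text
pics
scene {'fx': 465.5919966236269, 'fy': 465.5919966236269, 'cx': 315.3997257791634, 'cy': 198.87917802940711, 'xyz': array([1.34804676, 0.43143092, 1.01647601]), 'orientation': array([0.1962837 , 0.32956343, 0.80191589, 0.45803008])}
large_hook_upper 0.54 [323. 283.] 1.207 [0.725 0.108 0.01 ]
large_hook_upper 0.43 [297. 191.] 1.095 [0.683 0.006 0.256]
large_hook_lower 0.68 [297. 216.] 1.177 [ 0.671 -0.003  0.155]
large_hook_lower 0.51 [322. 302.] 1.177 [0.772 0.13  0.001]
small_hook_upper 0.55 [300. 223.] 1.374 [ 0.566 -0.06  -0.005]
small_hook_lower 0.59 [300. 236.] 1.328 [ 0.615 -0.032  0.005]
spare_hook_mid 0.44 [266. 187.] 1.207 [ 0.649 -0.11   0.184]
spare_hook_mid 0.19 [292. 186.] 1.132 [ 0.659 -0.023  0.239]
rail 0.92 [294. 186.] 1.088 [ 0.684 -0.001  0.269]
large_bin_floor 0.71 [263. 157.] 1.573 [ 0.383 -0.322  0.003]
large_bin_floor 0.66 [299. 231.] 1.327 [ 0.608 -0.038  0.014]
small_bin_floor 0.78 [443. 222.] 1.367 [0.358 0.304 0.008]
side {'fx': 403.9212900358854, 'fy': 403.9212900358854, 'cx': 320.30277133461675, 'cy': 201.74796296368177, 'xyz': array([ 0.28288378, -0.
[... 870 characters left out ...]
7541, -0.06472131,  1.46010779,  0.0215478 ,
        1.34987801, -0.08851621]), 'joint_velocities': array([-2.08434776e-03, -1.02676172e-03, -9.91409771e-04, -6.16396532e-04,
        2.78004146e-04, -4.55236492e-05, -2.09571440e-03]), 'tau': array([-8.50398319e-04, -6.25198817e+01,  4.84188355e-02, -3.91818380e+01,
        1.64447579e-02,  1.83291835e-03, -2.62265371e-05]), 'position': array([6.25021902e-01, 3.27964401e-05, 2.45349199e-01]), 'ee_rot': array([7.07116673e-01, 7.07096886e-01, 7.04444443e-05, 1.47289681e-05]), 'ft_force': array([-0.39078152, -0.39194209, -0.66656259]), 'torque': array([ 0.01069131,  0.04903085, -0.01270479]), 'grasp_force': 0.0, 'grip_width': 0.9980614798789633}
```

View pictures.

View pics/scene0.png

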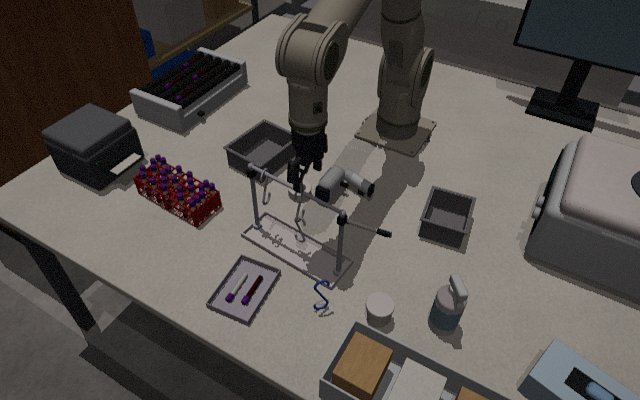

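View pics/side0.png

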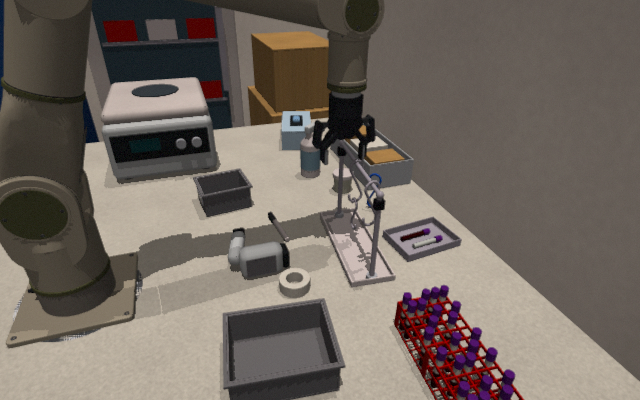

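```bash
python3 - <<'E'
from h import *
a=cv2.imread('pics/scene0.png')[140:280,235:365]; b=cv2.imread('pics/side0.png')[130:290,300:410]
a=cv2.resize(a,(490,528),interpolation=cv2.INTER_CUBIC);b=cv2.resize(b,(300,436),interpolation=cv2.INTER_CUBIC)
o=np.zeros((560,800,3),np.uint8);o[:528,:490]=a;o[:436,495:795]=b
o=np.clip(o*1.6,0,255).astype(np.uint8)
cv2.imwrite('pics/crop0.png',o)
for c,ps in {'scene':[(252,172),(253,171),(254,174),(342,218),(342,220),(341,217)],'side':[(341,152),(341,154),(379,203),(379,205),(380,200)]}.items():
    d=np.load(f'{c}_d.npy')
    for p in ps: print(c,p,d[p[1],p[0]],world(c,p,d[p[1],p[0]]).round(3))
# 3D points around the rail hooks
for c in ['scene','side']:
    d=np.load(f'{c}_d.npy'); 
    for t in ['large_hook','small_hook','spare_hook_mid']:
      for e in manip.trace(t,c)[:2]:
        m=e['pixels']; ys,xs=np.nonzero(m)
        W=np.array([world(c,(x,y),d[y,x]) for x,y in zip(xs,ys) if d[y,x]>0])
        W=W[(abs(W[:,2]-.14)<.12)&(abs(W[:,0]-.68)<.06)] if len(W) else W
        print(c,t,round(e['p'],2),e['box'],len(W),np.median(W,0).round(3) if len(W) else '', W.min(0).round(3) if len(W) else'',W.max(0).round(3) if len(W) else'')
E
```

```text
scene (252, 172) 1.1925879 [ 0.653 -0.15   0.222]
scene (253, 171) 1.1978902 [ 0.647 -0.151  0.22 ]
scene (254, 174) 1.2036666 [ 0.647 -0.149  0.211]
scene (342, 218) 1.0750642 [0.681 0.126 0.227]
scene (342, 220) 1.0758368 [0.683 0.127 0.223]
scene (341, 217) 1.0836675 [0.675 0.12  0.223]
side (341, 152) 1.0821089 [0.665 0.113 0.214]
side (341, 154) 1.0857859 [0.666 0.113 0.208]
side (379, 203) 0.84683895 [ 0.64  -0.166  0.221]
side (379, 205) 0.8489623 [ 0.64  -0.166  0.216]
side (380, 200) 0.8470775 [ 0.643 -0.163  0.226]
scene large_hook 0.56 [293.2, 194.5, 307.3, 221.7] 102 [ 0.666 -0.004  0.175] [ 0.642 -0.018  0.12 ] [ 0.68  -0.001  0.242]
scene large_hook 0.55 [316.0, 281.6, 327.7, 307.4] 0   
scene small_hook 0.65 [306.2, 224.1, 305.3, 222.4] 1 [0.66  0.01  0.129] [0.66  0.01  0.129] [0.66  0.01  0.129]
scene spare_hook_mid 0.59 [263.5, 170.3, 268.8, 202.9] 62 [ 0.658 -0.112  0.162] [ 0.634 -0.118  0.13 ] [ 0.669 -0.109  0.244]
scene spare_hook_mid 0.57 [311.4, 167.6, 371.0, 200.7] 0   
side large_hook 0.62 [194.9, 171.6, 252.5, 216.5] 0   
side large_hook 0.59 [363.5, 172.2, 379.8, 207.3] 3 [ 0.643 -0.115  0.193] [ 0.64  -0.115  0.188] [ 0.645 -0.112  0.199]
side small_hook 0.42 [353.7, 208.5, 357.0, 227.4] 16 [ 0.658 -0.015  0.063] [ 0.656 -0.021  0.05 ] [0.661 0.    0.118]Traceback (most recent call last):
  File "<stdin>", line 16, in <module>
  File "h.py", line 5, in world
    c=cal or manip.get_calibration(cam)
             ~~~~~~~~~~~~~~~~~~~~~^^^^^
ValueError: time passes only in moves, steps and waits
```

View pics/crop0.png

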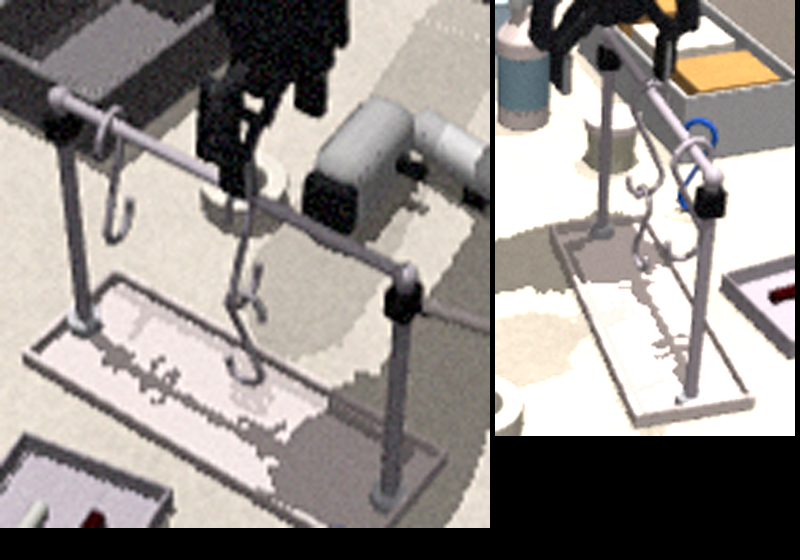

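Candidates in the scene picture: the blue hook on the bench at (322,295) is a look-alike, the lone hook at (266,187) is the spare, and the pair is at (298,205). I choose the pair. The crop shows the small one hanging in the large one. First I rise and turn so the jaws close along the rail, then look with the wrist camera and measure the bins.

```bash
python3 -m pendant '[[0,0,-1,0,0,0,0],[0,0,-1.7,0,0,1,0],[0,-0.3,-1.7,0,0,2.3,0],[0,-0.3,-1.7,0,0,3.6,0],[0,-0.3,-1.7,0,0,4.9,0],[0,-0.3,-1.7,0,0,6.2,0],[0,-0.3,-1.7,0,0,7.5,0],[0,-0.3,-1.7,0,0,8.8,0],[0,-0.3,-1.7,0,0,10.1,0],[0,-0.3,-1.7,0,0,11.4,0]]' 40
python3 -m pendant '[[0,0,0,0,0,0.6,0],[0,0,0,0,0,0.6,0],[0,0,0,0,0,0.6,0],[0,0,0,0,0,0.6,0],[0,0,0,0,0,0.6,0],[0,0,0,0,0,0.6,0],[0,0,0,0,0,0.6,0],[0,0,0,0,0,0.6,0],[0,0,0,0,0,0.6,0],[0,0,0,0,0,0.6,0]]'
python3 - <<'E'
from h import *
P=[]
ims={}
for c in ['scene','side']:
    im,d=manip.camera(c);cal=manip.get_calibration(c);np.save(f'{c}_d1.npy',d)
    cv2.imwrite(f'pics/{c}1.png',im[...,::-1])
    v,u=np.nonzero(d>0); D=d[v,u]
    q=np.stack([(u-cal['cx'])/cal['fx']*D,-(v-cal['cy'])/cal['fy']*D,-D],-1)
    P.append(R.from_quat(cal['orientation']).apply(q)+cal['xyz'])
A=np.vstack(P)
for n,c,s in [('large',(.383,-.318),(.12,.11)),('small',(.36,.285),(.11,.10))]:
    m=(abs(A[:,2]-.073)<.006)&(abs(A[:,0]-c[0])<s[0])&(abs(A[:,1]-c[1])<s[1])
    pts=(A[m][:,:2]*1000).astype(np.float32); r=cv2.minAreaRect(pts); print(n,m.sum(),r,np.percentile(pts,[1,99],axis=0).round())
# rail
for i,c in enumerate(['scene','side']):
    B=P[i]; m=(abs(B[:,2]-.238)<.012)&(abs(B[:,0]-.66)<.03)&(B[:,1]>-.14)&(B[:,1]<.1)
    b=B[m]; k=np.polyfit(b[:,1],b[:,0],1); print(c,m.sum(),'x=%.4f*y+%.4f'%tuple(k),b[:,2].max())
    m=(B[:,2]>.03)&(B[:,2]<.225)&(abs(B[:,0]-.66)<.035)&(abs(B[:,1]+.005)<.035)
    b=B[m]; b=b[np.argsort(-b[:,2])]
    for z in np.arange(.22,.03,-.01):
        s=b[abs(b[:,2]-z)<.005]
        if len(s): print(round(z,3),len(s),s[:,:2].mean(0).round(3),s[:,:2].min(0).round(3),s[:,:2].max(0).round(3))
im,d=manip.camera('wrist'); cv2.imwrite('pics/w1.png',np.clip(im[...,::-1]*1.4,0,255).astype(np.uint8)); np.save('w_d1.npy',d)
for t in ['large_hook_upper','large_hook_lower','small_hook_upper','small_hook_lower','rail']:
    for e in manip.tip_of(t,'wrist')[:2]:
        print(t,round(e['p'],2),np.round(e['pixel']))
print(manip.get_calibration('wrist'),manip.get_obs()['position'])
E
```

```text
clock: 2.4
position: [0.61, 0.0, 0.3304]
ee_rot: [1.0, -0.013, 0.0, 0.0]
ft_force: [-0.1, -1.0, -0.6]
grip_width: 0.501
grasp_force: 0.0
clock: 3.65
position: [0.61, -0.0, 0.3303]
ee_rot: [0.999, -0.052, 0.0, -0.0]
ft_force: [0.7, -0.9, -0.9]
grip_width: 0.498
grasp_force: 0.0
large 2972 ((384.2247009277344, -319.1563720703125), (165.30398559570312, 206.3130340576172), 83.48017120361328) [[ 276. -408.]
 [ 487. -232.]]
small 1106 ((360.8035888671875, 305.96173095703125), (158.02381896972656, 136.30984497070312), 6.26292610168457) [[282. 235.]
 [441. 376.]]
scene 430 x=0.0902*y+0.6633 0.24667151781340746
0.22 3 [ 0.678 -0.004] [ 0.676 -0.006] [ 0.68  -0.003]
0.21 9 [ 0.652 -0.003] [ 0.649 -0.006] [ 0.655 -0.001]
0.2 11 [ 0.656 -0.004] [ 0.652 -0.007] [ 0.661 -0.001]
0.19 10 [ 0.661 -0.004] [ 0.658 -0.008] [ 0.666 -0.001]
0.18 7 [ 0.665 -0.004] [ 0.661 -0.008] [ 0.667 -0.001]
0.17 12 [ 0.67  -0.004] [ 0.666 -0.007] [ 0.674 -0.001]
0.16 10 [ 0.676 -0.004] [ 0.673 -0.006] [ 0.679 -0.001]
0.15 11 [ 0.66  -0.004] [ 0.641 -0.006] [ 0.68  -0.002]
0.14 28 [ 0.66  -0.003] [ 0.643 -0.01 ] [0.679
[... 1308 characters left out ...]
 [ 0.656 -0.006] [ 0.654 -0.007] [ 0.659 -0.003]
0.08 6 [0.657 0.001] [ 0.656 -0.003] [0.659 0.004]
0.07 9 [ 0.657 -0.003] [ 0.655 -0.021] [0.66  0.008]
0.06 15 [ 0.657 -0.005] [ 0.654 -0.021] [0.659 0.012]
0.05 16 [ 0.657 -0.004] [ 0.654 -0.016] [0.661 0.006]
large_hook_upper 0.89 [190.  42.]
large_hook_upper 0.78 [318. 139.]
large_hook_lower 0.64 [213.  51.]
small_hook_upper 0.46 [321. 130.]
rail 0.7 [336. 142.]
{'fx': 309.70691628693146, 'fy': 309.70691628693146, 'cx': 319.63294233496487, 'cy': 199.59396997954332, 'xyz': array([ 0.6860638 , -0.00826649,  0.45891302]), 'orientation': array([ 0.10272736, -0.11360583,  0.73440818, -0.66119999])} [6.10008212e-01 3.10707124e-05 3.30334877e-01]
```

View pics/w1.png

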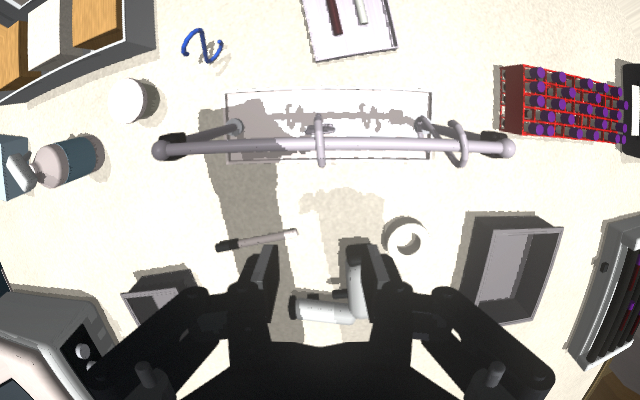

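```bash
python3 -m pendant '[[0.6,0.02,0,0,0,0,0],[0.6,0.02,0.4,0,0,0,-0.2],[0.6,0.02,0.9,0,0,0,-0.3],[0.6,0.02,1.3,0,0,0,-0.3],[0.6,0.02,1.6,0,0,0,-0.3],[0.6,0.02,1.9,0,0,0,-0.3],[0.6,0.02,2.1,0,0,0,-0.3],[0.6,0.02,2.2,0,0,0,-0.3],[0.6,0.02,2.2,0,0,0,-0.3],[0.6,0.02,2.2,0,0,0,-0.3]]' 60
python3 - <<'E'
from h import *
im,d=manip.camera('side'); 
cv2.imwrite('pics/s2.png',cv2.resize(np.clip(im[110:260,290:420,::-1]*1.6,0,255).astype(np.uint8),(520,600),interpolation=cv2.INTER_CUBIC))
E
```

```text
clock: 5.3
position: [0.64, -0.0041, 0.2209]
ee_rot: [0.999, -0.052, 0.0, -0.0]
ft_force: [0.0, 0.1, -0.7]
grip_width: 0.346
grasp_force: 0.0
```

View pics/s2.png

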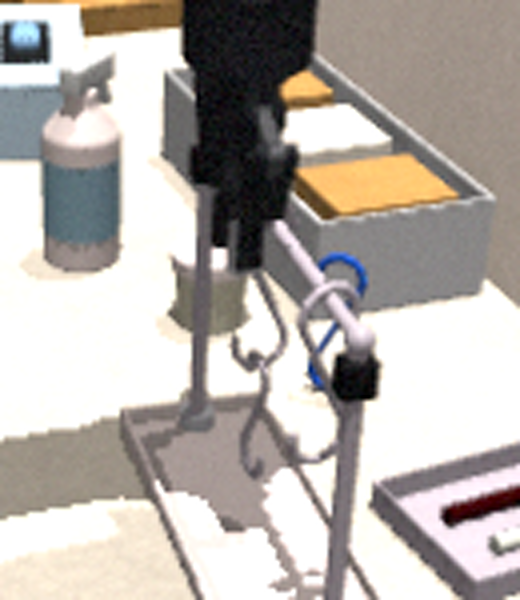

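The side view shows the fingers at (245,245), on the near side of the rail and straddling the large hook's upper crook. Closing.

```bash
python3 -m pendant '[[0,0,0,0,0,0,-1],[0,0,0,0,0,0,-1],[0,0,0,0,0,0,-1],[0,0,0,0,0,0,-1],[0,0,0,0,0,0,-1],[0,0,0,0,0,0,-1],[0,0,0,0,0,0,-1],[0,0,0,0,0,0,-1],[0,0,0,0,0,0,-1],[0,0,0,0,0,0,-1]]' 60
python3 -m pendant '[[0,0,-0.1,0,0,0,-1],[0,0,-0.2,0,0,0,-1],[-0.03,0,-0.3,0,0,0,-1],[-0.06,0,-0.38,0,0,0,-1],[-0.09,0,-0.46,0,0,0,-1],[-0.12,0,-0.54,0,0,0,-1],[-0.12,0,-0.54,0,0,0,-1],[-0.2,0,-0.55,0,0,0,-1],[-0.3,0,-0.55,0,0,0,-1],[-0.4,0,-0.55,0,0,0,-1]]'
python3 - <<'E'
from h import *
im,d=manip.camera('side'); 
cv2.imwrite('pics/s3.png',cv2.resize(np.clip(im[110:260,290:420,::-1]*1.6,0,255).astype(np.uint8),(520,600),interpolation=cv2.INTER_CUBIC))
E
```

```text
clock: 6.6
position: [0.6399, -0.0042, 0.2205]
ee_rot: [0.999, -0.052, 0.0, -0.0]
ft_force: [0.0, -1.1, 2.6]
grip_width: 0.047
grasp_force: 58.6
clock: 7.85
position: [0.6194, -0.002, 0.2477]
ee_rot: [0.999, -0.052, -0.0, -0.0]
ft_force: [-0.8, 0.0, -1.3]
grip_width: 0.053
grasp_force: 58.4
```

View pics/s3.png

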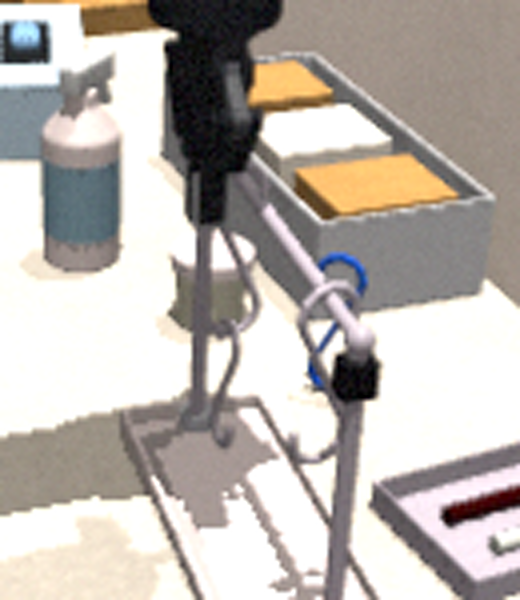

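```bash
python3 -m pendant '[[-0.15,0,0,0,0,0,-1],[-0.35,0,0,0,0,0,-1],[-0.6,0,-0.05,0,0,0,-1],[-0.85,0,-0.2,0,0,0,-1],[-1.1,0,-0.4,0,0,0,-1],[-1.3,-0.1,-0.65,0,0,0,-1],[-1.5,-0.25,-0.9,0,0,0,-1],[-1.7,-0.45,-1.1,0,0,0,-1],[-1.9,-0.7,-1.2,0,0,0,-1],[-2.1,-0.95,-1.25,0,0,0,-1]]'
python3 - <<'E'
from h import *
o=manip.get_obs(); print(o['joint_pos'].round(2))
E
```

```text
clock: 9.15
position: [0.5198, 0.0575, 0.3105]
ee_rot: [0.999, -0.052, 0.0, -0.0]
ft_force: [-0.5, 0.0, -0.9]
grip_width: 0.049
grasp_force: 58.4
[-0.26  0.08  0.06  1.63 -0.    1.44 -1.87]
```

```bash
python3 -m pendant '[[-0.2,-0.25,0,0,0,0,-1],[-0.55,-0.6,0,0,0,-0.3,-1],[-1,-1.05,0,0,0,-0.6,-1],[-1.45,-1.55,0,0,0,-1,-1],[-1.95,-2.1,0,0,0,-1.4,-1],[-2.45,-2.65,0,0,0,-1.8,-1],[-2.95,-3.15,0,0,0,-2.1,-1],[-3.4,-3.65,0,0,0,-2.4,-1],[-3.75,-4.05,0,0,0,-2.5,-1],[-4,-4.3,0,0,0,-2.5,-1]]'
python3 -m pendant '[[0,0,0.2,0,0,0,-1],[0,0,0.45,0,0,0,-1],[0,0,0.75,0,0,0,-1],[0,0,1.05,0,0,0,-1],[0,0,1.35,0,0,0,-1],[0,0,1.6,0,0,0,-1],[0,0,1.8,0,0,0,-1],[0,0,1.95,0,0,0,-1],[0,0,2,0,0,0,-1],[0,0,2,0,0,0,-1]]'
python3 - <<'E'
from h import *
im,d=manip.camera('scene'); 
a=cv2.resize(np.clip(im[140:260,380:500,::-1]*1.5,0,255).astype(np.uint8),(480,480),interpolation=cv2.INTER_CUBIC)
im,d=manip.camera('side'); b=cv2.resize(np.clip(im[100:220,180:260,::-1]*1.5,0,255).astype(np.uint8),(320,480),interpolation=cv2.INTER_CUBIC)
cv2.imwrite('pics/s4.png',np.hstack([a,b])); print(manip.get_obs()['joint_pos'].round(2))
E
```

```text
clock: 10.4
position: [0.3415, 0.2929, 0.3104]
ee_rot: [0.992, 0.124, 0.0, 0.0]
ft_force: [0.3, 0.2, -1.6]
grip_width: 0.053
grasp_force: 58.4
clock: 11.65
position: [0.344, 0.291, 0.2104]
ee_rot: [0.993, 0.122, 0.0, -0.0]
ft_force: [0.2, -0.3, -1.4]
grip_width: 0.049
grasp_force: 58.5
[-0.54 -0.02 -0.26  1.93 -0.    1.22 -2.12]
```

View pics/s4.png

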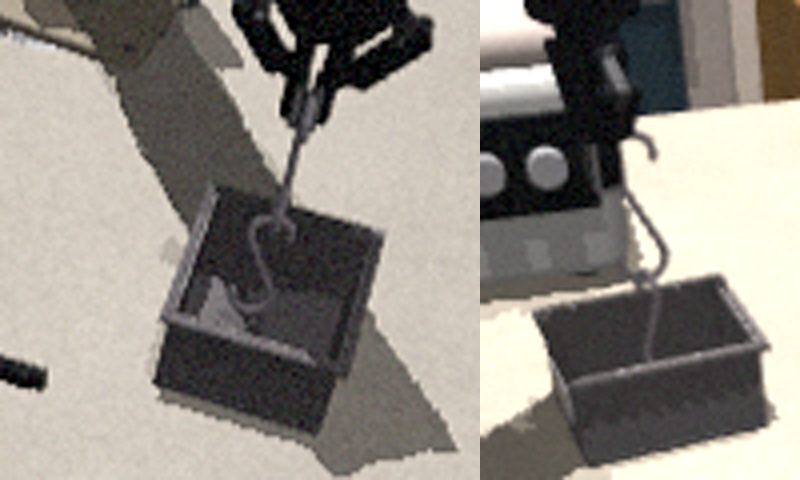

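The scene view shows the pair hanging over the small bin. The small hook's spine is at (255,265) and its mouth faces right (+y). I lower until it stands on the floor, and 25 mm further.

```bash
python3 -m pendant '[[0,0,0.15,0,0,0,-1],[0,0,0.3,0,0,0,-1],[0,0,0.42,0,0,0,-1],[0,0,0.52,0,0,0,-1],[0,0,0.62,0,0,0,-1],[0,-0.02,0.72,0,0,0,-1],[0,-0.04,0.82,0,0,0,-1],[0,-0.07,0.92,0,0,0,-1],[0,-0.1,1.02,0,0,0,-1],[0,-0.1,1.1,0,0,0,-1]]'
python3 - <<'E'
from h import *
im,d=manip.camera('scene'); 
a=cv2.resize(np.clip(im[140:260,380:500,::-1]*1.8,0,255).astype(np.uint8),(480,480),interpolation=cv2.INTER_CUBIC)
im,d=manip.camera('side'); b=cv2.resize(np.clip(im[100:220,180:260,::-1]*1.8,0,255).astype(np.uint8),(320,480),interpolation=cv2.INTER_CUBIC)
cv2.imwrite('pics/s5.png',np.hstack([a,b]))
E
```

```text
clock: 13.0
position: [0.3427, 0.2959, 0.155]
ee_rot: [0.993, 0.122, -0.0, -0.0]
ft_force: [-0.9, 0.6, -0.9]
grip_width: 0.054
grasp_force: 58.5
```

View pics/s5.png

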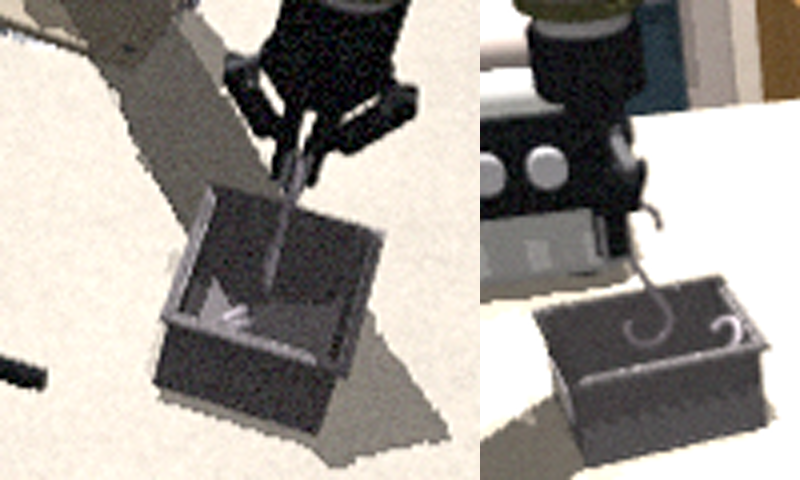

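Both views show the small hook already free, leaning by the far wall of the small bin (side crop about (728,328)). The large crook at (648,325) is clear of it. I lift it slowly and carry on.

```bash
python3 -m pendant '[[0,0,-0.2,0,0,0,-1],[0,0,-0.5,0,0,0,-1],[0,0,-0.9,0,0,0,-1],[0,0,-1.4,0,0,0,-1],[0,0,-1.9,0,0,0,-1],[0,0,-2.1,0,0,0,-1],[0,0,-2.1,0,0,0,-1],[0,0,-2.1,0,0,0,-1],[0,0,-2.1,0,0,0,-1],[0,0,-2.1,0,0,0,-1]]'
python3 - <<'E'
from h import *
f=lambda im,s,z:cv2.resize(np.clip(im[s][...,::-1]*1.8,0,255).astype(np.uint8),z,interpolation=cv2.INTER_CUBIC)
im,d=manip.camera('scene'); a=f(im,np.s_[130:250,380:500],(480,480))
im,d=manip.camera('side'); b=f(im,np.s_[100:220,180:260],(320,480))
cv2.imwrite('pics/s6.png',np.hstack([a,b])); print(manip.get_obs()['joint_pos'].round(2))
E
```

```text
clock: 14.35
position: [0.3426, 0.2956, 0.2598]
ee_rot: [0.993, 0.122, -0.0, 0.0]
ft_force: [-0.5, -0.1, -0.7]
grip_width: 0.049
grasp_force: 58.5
[-0.55 -0.04 -0.26  1.86 -0.01  1.33 -2.13]
```

View pics/s6.png

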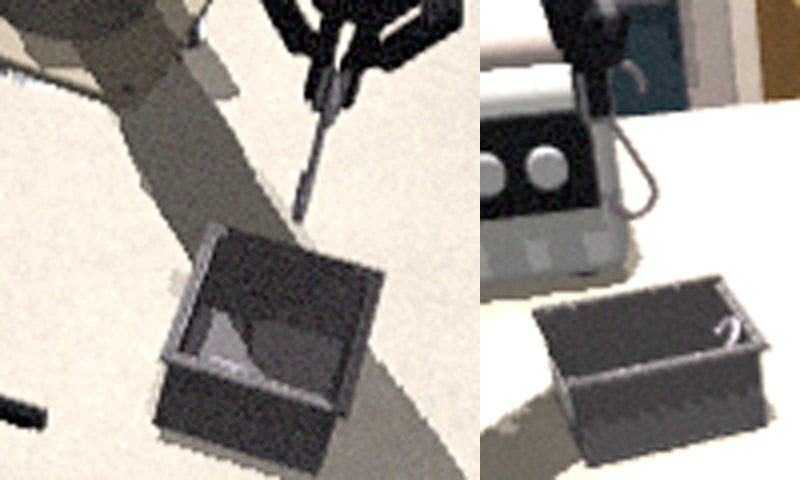

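The small hook stays in the small bin (side crop (730,330)), and the large hook is clear and alone in the jaws. Next I swing over to the large bin.

```bash
python3 -m pendant '[[0.1,0.4,0,0,0,0.2,-1],[0.25,1,0,0,0,0.5,-1],[0.4,1.7,0,0,0,0.9,-1],[0.6,2.4,0,0,0,1.3,-1],[0.8,3.1,0,0,0,1.7,-1],[0.95,3.8,0,0,0,2.1,-1],[1.1,4.5,0,0,0,2.5,-1],[1.3,5.2,0,0,0,2.9,-1],[1.45,5.9,0,0,0,3.3,-1],[1.6,6.5,0,0,0,3.5,-1]]'
python3 -m pendant '[[-0.1,0.7,0,0,0,0.4,-1],[-0.2,1.4,0,0,0,0.8,-1],[-0.32,2.1,0,0,0,1.2,-1],[-0.45,2.8,0,0,0,1.6,-1],[-0.55,3.5,0,0,0,2,-1],[-0.65,4.2,0,0,0,2.4,-1],[-0.78,4.9,0,0,0,2.8,-1],[-0.9,5.6,0,0,0,3.2,-1],[-1,6.2,0,0,0,3.5,-1],[-1.04,6.57,0,0,0,3.5,-1]]'
python3 -m pendant '[[0,0,0,0,-0.6,0,-1],[0,0,0,0,-1.2,0,-1],[0,0,0,0,-1.9,0,-1],[0,0,0,0,-2.6,0,-1],[0,0,0,0,-3.3,0,-1],[0,0,0,0,-4,0,-1],[0,0,0,0,-4.5,0,-1],[0,0,0,0,-4.75,0,-1],[0,0,0,0,-4.75,0,-1],[0,0,0,0,-4.75,0,-1]]'
python3 - <<'E'
from h import *
o=manip.get_obs();print(o['joint_pos'].round(2)); r=R.from_quat(o['ee_rot']); print(r.as_matrix().round(3)); p=o['position']
print('hook',p+r.apply([.0195,0,.0745]))
T=np.array([.369,-.306,.11]); print((r.inv().apply(T-p)/.05).round(2)); print('per 13mm down',(r.inv().apply([0,0,-.013])/.05).round(3))
E
```

```text
clock: 15.7
position: [0.4993, -0.0038, 0.2604]
ee_rot: [0.992, -0.124, 0.0, 0.0]
ft_force: [-0.2, 0.8, -0.7]
grip_width: 0.05
grasp_force: 58.7
clock: 16.95
position: [0.3678, -0.3085, 0.2604]
ee_rot: [0.933, -0.36, 0.0, 0.0]
ft_force: [1.1, 0.8, -0.8]
grip_width: 0.048
grasp_force: 58.6
clock: 18.2
position: [0.369, -0.3066, 0.2607]
ee_rot: [0.883, -0.339, -0.303, -0.117]
ft_force: [0.2, -0.7, -1.1]
grip_width: 0.055
grasp_force: 58.7
[ 0.29  0.52  0.51  1.39 -0.21  1.96 -1.49]
[[ 0.586 -0.669 -0.456]
 [-0.528 -0.743  0.411]
 [-0.614 -0.    -0.789]]
hook [ 0.34645449 -0.28622069  0.18991297]
[ 1.84 -0.01  2.38]
per 13mm down [0.16  0.    0.205]
```

```bash
python3 -m pendant '[[0.2,0,0.25,0,0,0,-1],[0.45,0,0.58,0,0,0,-1],[0.75,0,0.97,0,0,0,-1],[1.05,0,1.36,0,0,0,-1],[1.3,0,1.68,0,0,0,-1],[1.5,0,1.94,0,0,0,-1],[1.65,0,2.13,0,0,0,-1],[1.75,0,2.26,0,0,0,-1],[1.84,0,2.38,0,0,0,-1],[1.84,0,2.38,0,0,0,-1]]'
python3 - <<'E'
from h import *
o=manip.get_obs();print(o['joint_pos'].round(2)); r=R.from_quat(o['ee_rot']);print(o['position']+r.apply([.0195,0,.0745]), o['ft_force'])
im,d=manip.camera('scene'); cal=manip.get_calibration('scene')
# look at hook's lowest points inside large bin
v,u=np.nonzero(d>0);D=d[v,u]
P=R.from_quat(cal['orientation']).apply(np.stack([(u-cal['cx'])/cal['fx']*D,-(v-cal['cy'])/cal['fy']*D,-D],-1))+cal['xyz']
m=(abs(P[:,0]-.35)<.06)&(abs(P[:,1]+.295)<.05)&(P[:,2]>.012)&(P[:,2]<.075)
print(m.sum(),P[m].min(0).round(3),P[m].max(0).round(3)); print(P[m][np.argsort(P[m][:,2])][:12].round(3))
E
```

```text
clock: 19.45
position: [0.3685, -0.3058, 0.1097]
ee_rot: [0.883, -0.339, -0.304, -0.117]
ft_force: [0.4, -0.2, 0.4]
grip_width: 0.054
grasp_force: 58.7
[ 0.3   0.67  0.47  1.52 -0.25  1.7  -1.46]
[ 0.34578842 -0.28537358  0.03896384] [ 0.39806415 -0.16387878  0.38353547]
320 [ 0.29  -0.345  0.012] [ 0.409 -0.245  0.075]
[[ 0.293 -0.302  0.012]
 [ 0.294 -0.314  0.013]
 [ 0.297 -0.295  0.014]
 [ 0.293 -0.31   0.014]
 [ 0.293 -0.319  0.015]
 [ 0.406 -0.248  0.015]
 [ 0.38  -0.245  0.015]
 [ 0.294 -0.297  0.015]
 [ 0.404 -0.245  0.015]
 [ 0.29  -0.333  0.016]
 [ 0.294 -0.306  0.016]
 [ 0.296 -0.288  0.016]]
```

```bash
python3 -m pendant '[[0.03,0,0.04,0,0,0,-1],[0.06,0,0.08,0,0,0,-1],[0.09,0,0.12,0,0,0,-1],[0.12,0,0.155,0,0,0,-1],[0.14,0,0.18,0,0,0,-1],[0.155,0,0.2,0,0,0,-1],[0.165,0,0.212,0,0,0,-1],[0.172,0,0.22,0,0,0,-1],[0.172,0,0.22,0,0,0,-1],[0.172,0,0.22,0,0,0,-1]]' 20
python3 - <<'E'
from h import *
o=manip.get_obs();print(o['position'],o['ft_force'],o['torque'])
E
```

```text
clock: 20.75
position: [0.3685, -0.3059, 0.096]
ee_rot: [0.883, -0.339, -0.304, -0.117]
ft_force: [-0.3, 0.1, -1.0]
grip_width: 0.056
grasp_force: 58.7
[ 0.36854773 -0.3058878   0.09599239] [-0.29026941  0.11139202 -0.99965425] [-0.42766192 -0.46186137  0.03454977]
```

```bash
python3 -m pendant '[[0.006,0,0.008,0,0,0,-1],[0.012,0,0.016,0,0,0,-1],[0.018,0,0.024,0,0,0,-1],[0.024,0,0.032,0,0,0,-1],[0.03,0,0.04,0,0,0,-1],[0.036,0,0.047,0,0,0,-1],[0.043,0,0.055,0,0,0,-1],[0.05,0,0.063,0,0,0,-1],[0.05,0,0.063,0,0,0,-1],[0.05,0,0.063,0,0,0,-1]]' 20
python3 - <<'E'
from h import *
o=manip.get_obs();print(o['position'],o['ft_force'],o['torque'])
E
```

```text
clock: 22.0
position: [0.369, -0.3064, 0.0933]
ee_rot: [0.883, -0.339, -0.303, -0.117]
ft_force: [1.5, -2.5, 13.5]
grip_width: 0.05
grasp_force: 59.9
[ 0.36899548 -0.3063919   0.09334694] [ 1.49696998 -2.49628792 13.52409461] [ 0.49827558  0.58875362 -0.03892387]
```

```bash
python3 -m pendant '[[-0.015,0,-0.02,0,0,0,-1],[-0.03,0,-0.04,0,0,0,-1],[-0.03,0,-0.04,0,0,0,-0.85],[-0.03,0,-0.04,0,0,0,-0.75],[-0.03,0,-0.04,0,0,0,-0.65],[-0.03,0,-0.04,0,0,0,-0.5],[-0.03,0,-0.04,0,0,0,-0.4],[-0.03,0,-0.04,0,0,0,-0.4],[-0.03,0,-0.04,0,0,0,-0.4],[-0.03,0,-0.04,0,0,0,-0.4]]' 20
python3 -m pendant '[[0,0,-0.15,0,0,0,-0.4],[0,0,-0.35,0,0,0,-0.4],[0,0,-0.6,0,0,0,-0.4],[0,0,-0.9,0,0,0,-0.4],[-0.2,0,-1.3,0,0,0,-0.4],[-0.5,0,-1.7,0,0,0,-0.4],[-0.9,0,-2.1,0,0,0,-0.4],[-1.3,0,-2.5,0,0,0,-0.4],[-1.6,0,-2.8,0,0,0,-0.4],[-1.6,0,-2.8,0,0,0,-0.4]]'
python3 - <<'E'
from h import *
f=lambda im,s,z:cv2.resize(np.clip(im[s][...,::-1]*1.7,0,255).astype(np.uint8),z,interpolation=cv2.INTER_CUBIC)
im,d=manip.camera('scene'); a=f(im,np.s_[120:270,205:345],(400,430)); im0=im
im,d=manip.camera('side'); b=f(im,np.s_[280:400,205:355],(400,320)); c=f(im,np.s_[150:220,180:270],(360,280)); e=f(im,np.s_[130:280,310:410],(187,280)); g=f(im0,np.s_[180:250,410:480],(253,280))
o=np.zeros((600,800,3),np.uint8); o[:320,:400]=b; o[320:,:360]=c; o[320:,362:549]=e; o[320:,547:800]=g; o[:320,402:700]=cv2.resize(a,(298,320))
cv2.imwrite('pics/fin.png',o); print(manip.get_obs()['position'])
E
```

```text
clock: 23.25
position: [0.3686, -0.3059, 0.0944]
ee_rot: [0.883, -0.339, -0.304, -0.117]
ft_force: [-1.2, -1.2, -0.5]
grip_width: 0.301
grasp_force: 0.0
clock: 24.5
position: [0.3861, -0.3219, 0.2553]
ee_rot: [0.883, -0.339, -0.303, -0.116]
ft_force: [-0.4, -0.2, -0.7]
grip_width: 0.298
grasp_force: 0.0
[ 0.38581926 -0.32135034  0.25331809]
```

View pics/fin.png

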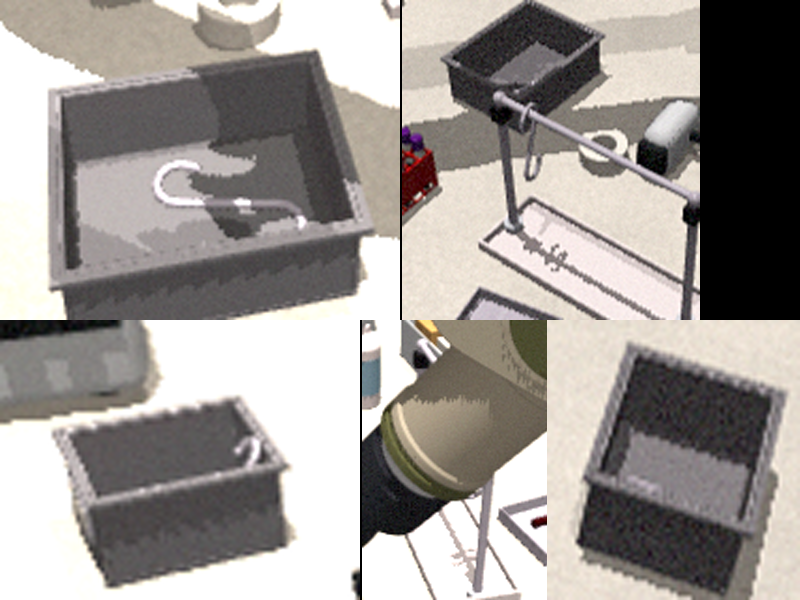

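The final view shows the large hook lying in the large bin (230,195), the small hook in the small bin (250,450), and the spare still on the rail (530,140). The robot is clear, so I'm handing in.

```bash
python3 -c "
from workcell import manip
print(manip.hand_in())"
```

```text
the job is handed in; nothing more can be done
None
```

I handed the job in at about 25 s: both hooks came off the rail and apart, the small one is in the small bin, the large one lies in the large bin, and the spare still hangs on the rail; the small hook slipped free while I lowered it into its bin, and it leans against the wall there.

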